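Third hand for a bearing cover

ROBOT

A 6-joint arm with a two-finger parallel gripper is mounted at the origin on the work surface. World frame = base frame: x ahead of the robot, y to its left, z up, the work surface at z = 0. Lengths are in m, angles in rad, forces in N, time in s.
With the tool pointing down it reaches from about 0.375 to 0.975 m from the base axis. Payload 3.8 kg.
Tool frame: the origin (TCP) lies midway between the tips of the shut fingers; the grasp point (between the pads) lies bot.grasp_offset behind it (bot.grasp_offset is the distance from the TCP to the grasp point, in m); z points along the fingers, y is the direction in which the jaws open and shut (so a half turn about z gives the same grasp; the last joint's range is limited). The gripper opens to 85 mm and grips with 20 to 120 N. Pads are 22 mm wide; open, the fingers measure 114 mm over their backs; the gripper's body (76 mm by 85 mm) begins 54 mm behind the grasp point. The pads swing forward as they close: fully open they stand 13 mm farther back than shut.
Start: joints at [1.129, 0.264, 1.604, -0, 1.274, -0.037], TCP at [0.266, 0.62, 0.231] pointing down, gripper open.
Joint ranges: [-2.63, 2.63], [-0.94, 2.18], [0.31, 2.57], [-1.31, 4.45], [0, 2.66], [-2.55, 2.55]. Speed limits (rad/s): [2.57, 2.57, 3.14, 3.14, 3.14, 3.14].

INTERFACE

Orientations are given as a rotation vector (axis times angle).
In Python, from workcell import read_state, viewer, job, bot gives the robot as it stands.
- The arm moves only by the shell command python3 -m crank 'ROWS' [FORCE]. ROWS is text: rows parted by semicolons, each of 7 numbers parted by spaces: the shift along the tool's x, y, z in mm, then the turn, a rotation vector about the tool's x, y, z in rad, then the closure in counts, from 0 (fully open) to 255 (shut). A call has 1 to 20 rows; each row is the pose to reach, as a shift and turn from the pose commanded when the call began, along the tool's axes at that moment; what a row does not reach only later rows make up. A row lasts 1/8 s, in which the tool goes at most 62.5 mm and 10.7 degrees, less where a joint would pass 70% of its speed; a pose out of reach is approached as far as the arm can. A call with a gripper value outside its range is refused whole. The fingers move at their own pace and stop on an object; FORCE is the grip in N (left out, the last holds). Time passes only in rows, so rows that repeat a pose let the fingers close. It gives the time, the measured TCP pose, the force and the opening at its end, in the units of the state.
- read_state(): the state, without advancing time (a new reading comes with each control period).
- viewer.read_camera(name): name is "side" or "top" or "wrist"; returns a dict with "pixels" (400x640x3 uint8, red, green, blue), "vertical_fov" (degrees; the focal length in pixels is half the picture's height over the tangent of half this angle, whatever the lens; pixels are square), "cx", "cy" (the principal point, pixels), "view" (4x4, takes a point from world to camera coordinates); the wrist camera has in their place "tool_from_camera" (4x4, takes a point from camera to tool coordinates, whose origin is the TCP and whose axes are the flange's). Camera axes: x right, y up, looking along -z (the intrinsics and any distortion apply to the point x, -y, -z); pixel columns grow to the right and rows downward; lengths in m; the calibration is good to about 2 mm. The wrist camera is an equidistant fisheye: a pixel r from the principal point sees the ray r / f radians off the axis. A picture is of the moment at which its call begins: read the wrist's pose just before it. There is no depth.
- job.finish_job(): hands the job in, once; it reports no verdict.
The state is a dict: "time": time; "q": joint angles; "joint_vel": joint speeds; "joint_torque": joint torques, N m; "tool_pos": TCP position; "tcp_rot": TCP orientation; "wrist_force": force on the tool from outside, world axes, zero at the start; "torque": the same for the moment, N m; "width": opening from 0.0 (shut) to 1.0 (fully open).
Only numpy, scipy, OpenCV 4.12 (cv2) and the standard library are available. Lean on these libraries where they do the work, as an engineer would, in place of code of your own. Each camera call takes 0.05 s, during which the arm holds its last target.

TASK

Fit the loose two-eared bearing cover to the open bore of the gearbox housing: set its round spigot into the bore with the ears over the two tapped holes, press it gently down against the wave spring until its flange is flush on the housing, and hold it there with a steady push of about 15 N so that I can start the screws. Keep up the steady push for at least three seconds and finish the program still holding the cover down; do not let go. Leave the other parts on the bench where they are.

Things in the scene. Friction and masses are not known exactly. Their poses are not given: they have to be found in the camera images.
- cover_mid (a point): the bearing cover to fit: cast aluminium, spigot down: spigot 56 mm across, 10 mm long; flange 8 mm thick, 72 mm round with two opposite ears (110 mm over them), each with an 11 mm hole 42 mm from the centre; on top a round boss 40 mm across, 30 mm high, to hold it by. 48 mm high, about 0.28 kg. Point on its axis, half-way up, 24 mm above the spigot's underside; x axis along the ears, z up
- cover_seat (a point): on the same cover: centre of the flange's underside, which comes to lie on the housing; 10 mm above the spigot's underside (14 mm below cover_mid); same axes. The cover starts lying loose on the bench, boss up; either way round fits the bore. The spigot's lower edge is chamfered 2 mm
- cover: the whole of that two-eared cover, 0.22 to 0.35 kg; origin at the centre of the spigot's underside, same axes
- housing: ribbed aluminium gearbox casting, 140 x 250 mm, 120 mm high, fixed to the bench, flat end face up. In that face, 58 mm from the middle towards its +y end, is the open bearing bore; 58 mm towards its -y end a similar low two-eared cover is already screwed on (up to 16 mm above the face). Origin: centre of its underside, at bench height; z up
- bore_mouth (a point): centre of the open bore at the level of the end face, 120 mm above the bench. Bore 58.5 mm across with a 1.5 mm chamfer; the two M6 tapped holes for the cover's ears lie 42 mm from this point along its +x and -x axis; z up. The wave spring stands inside the bore
- wave_spring (a joint): wave spring in the bore: a steel ring whose top is 5 mm below the end face when free (0). Value: how far it is pressed down, m. It pushes back with 2 N at first touch and 1.5 N more per mm; laid in loosely, the cover stands on it 4 to 5 mm proud; with the flange flush (0.005) it pushes up with about 10 N, and from there the casting is a solid stop
- other_cover: cast aluminium cover with THREE ears on a 72 mm round flange and a low, wide boss (52 mm across, 12 mm high); 30 mm high overall, lies loose on the bench; not for this bore. Origin: centre of its underside
- gear: loose dark steel gear wheel, 94 mm across, 28 mm high. Origin: centre of its underside
- bearing: loose ball bearing, 62 mm across, 16 mm high, lying flat. Origin: centre of its underside
- spray_can: white and grey spray can, 65 mm across, 184 mm high, standing. Origin: centre of its underside
- screw_dish: round steel dish with the cover's screws, 108 mm across, 18 mm high. Origin: centre of its underside
- hex_key: T-handled hex key lying flat, 200 mm long, black grip 90 mm wide at its -x end. Origin: mid-length, on the bench
- shift_fork: dark steel selector fork lying flat, about 100 mm by 130 mm, 24 mm high. Origin: under its hub
There are look-alikes about, which are no part of the job. What is shaped like the cover but black or red is not meant.

How it is judged:
By the outcome, as a careful person would: the job done as asked, in the order asked, and still so for the second after the job is handed in, while the arm keeps its last pose, push and grip.
It also fails if it takes over 54 s, if anything falls off the work surface, if the arm or the gripper's body presses on something with over 40 N, if the wrist force passes 120 N, or if a joint passes its speed limit or range.

## Working session

There is one attempt and no reset: what is moved stays moved. The work goes in short steps, Python scripts to look and compute and a shell command to move; the robot and the scene stay as the last step left them, time stands still between calls to the robot, and variables do not carry over. Pictures are saved under pics/ and viewed, and the job is handed in when it is done.

```bash
ls; mkdir -p pics; python3 - <<'E'
from workcell import read_state, viewer, job, bot
import cv2,numpy as np
print(bot.grasp_offset, read_state())
for n in ["side","top","wrist"]:
    d=viewer.read_camera(n)
    cv2.imwrite(f"pics/{n}0.png",d["pixels"][:,:,::-1])
    print(n,{k:(np.round(v,4).tolist() if k!="pixels" else v.shape) for k,v in d.items()})
E
```

```text
pics
0.0187 {'time': 0.0, 'q': array([ 1.12914563e+00,  2.64767752e-01,  1.60540035e+00, -7.26285706e-06,
        1.27370632e+00, -3.68814339e-02]), 'joint_vel': array([ 3.63824770e-04, -4.02693058e-04,  1.52952276e-03,  6.74498173e-06,
       -6.38972166e-05, -9.14214678e-04]), 'joint_torque': array([ 1.85894874e-03, -5.15113091e+01, -3.67311716e+01, -1.33612247e-05,
        1.30291883e-02,  3.73048579e-06]), 'tool_pos': array([0.26549235, 0.61978285, 0.22993797]), 'tcp_rot': array([-0.63136752, -3.07694854,  0.00348407]), 'wrist_force': array([ 0.4379492 , -0.05862874,  0.82047153]), 'torque': array([ 0.01588475,  0.01628185, -0.00973441]), 'width': 1.004605427894021}
side {'pixels': (400, 640, 3), 'vertical_fov': 50.8576, 'cx': 322.5785, 'cy': 193.8648, 'view': [[0.9363, -0.3513, 0.0022, -0.4542], [0.1802, 0.4858, 0.8553, -0.2266], [-0.3015, -0.8004, 0.5182, -1.181], [0.0, 0.0, 0.0, 1.0]]}
top {'pixels': (400, 640, 3), 'vertical_fov': 53.4562, 'cx': 319.4046, 'cy': 200.2482, 'view': [[-0.0081, -1.0, 0.0014, 0.0792], [0.9864, -0.0078, 0.1639, -0.5329], [-0.1639, 0.0028, 0.9865, -1.3775], [0.0, 0.0, 0.0, 1.0]]}
wrist {'pixels': (400, 640, 3), 'vertical_fov': 65.7065, 'cx': 320.0088, 'cy': 204.7342, 'tool_from_camera': [[0.0, 0.9609, 0.277, 0.0705], [1.0, -0.0001, 0.0001, -0.0011], [0.0001, 0.277, -0.9609, -0.1429], [0.0, 0.0, 0.0, 1.0]]}
```

View pics/side0.png

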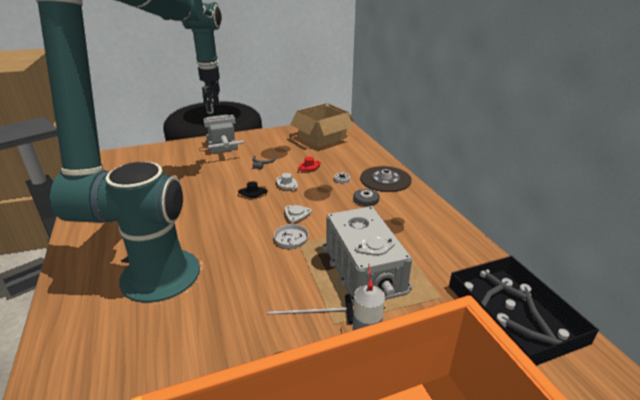

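View pics/top0.png

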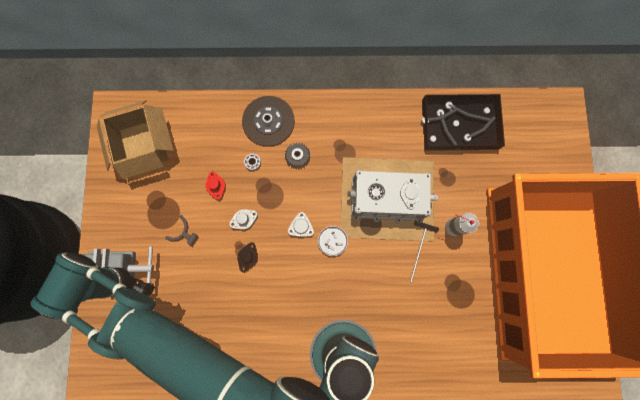

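View pics/wrist0.png

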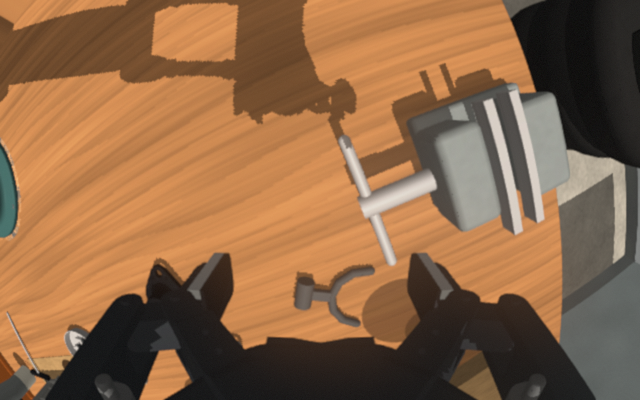

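The side view shows the silver two-eared cover at about (287,182) and the housing at (368,250). In the top view, the silver cover is at (243,219), with black (247,257), red (215,185) and three-eared (301,226) look-alikes. The open bore is at (376,191). The wrist sees mostly the fork and vise. Next I'll enlarge the relevant areas.

```bash
cat > h.py <<'E'
import numpy as np,cv2
from scipy.spatial.transform import Rotation as R
from workcell import read_state, viewer, job, bot
def grab(n):
    s=read_state(); d=viewer.read_camera(n); 
    T=np.eye(4)
    if n=="wrist":
        T[:3,:3]=R.from_rotvec(s["tcp_rot"]).as_matrix(); T[:3,3]=s["tool_pos"]
        d["c2w"]=T@np.array(d["tool_from_camera"])
    else: d["c2w"]=np.linalg.inv(np.array(d["view"]))
    d["n"]=n; d["f"]=200/np.tan(np.radians(d["vertical_fov"])/2)
    return d
def ray(d,u,v):
    x=(u-d["cx"])/d["f"]; y=(v-d["cy"])/d["f"]
    if d["n"]=="wrist":
        r=np.hypot(x,y); k=np.sin(r)/r if r>1e-9 else 1; p=np.array([x*k,-y*k,-np.cos(r)])
    else: p=np.array([x,-y,-1.])
    p/=np.linalg.norm(p)
    return d["c2w"][:3,3], d["c2w"][:3,:3]@p
def onz(d,u,v,z):
    o,r=ray(d,u,v); return o+r*(z-o[2])/r[2]
def tri(*rs):
    A=0;b=0
    for o,r in rs:
        P=np.eye(3)-np.outer(r,r); A=A+P; b=b+P@o
    x=np.linalg.solve(A,b)
    return x,[np.linalg.norm((np.eye(3)-np.outer(r,r))@(x-o)) for o,r in rs]
def proj(d,p):
    c=np.linalg.inv(d["c2w"])@np.append(p,1); x,y,z=c[0],-c[1],-c[2]
    if d["n"]=="wrist":
        h=np.hypot(x,y); t=np.arctan2(h,z); x,y=x/h*t,y/h*t
    else: x,y=x/z,y/z
    return np.array([d["cx"]+d["f"]*x, d["cy"]+d["f"]*y])
def crop(img,x0,y0,x1,y1,k,name):
    c=cv2.resize(img[y0:y1,x0:x1,::-1],None,fx=k,fy=k,interpolation=cv2.INTER_CUBIC); cv2.imwrite(name,c)
def save(d,name):
    import pickle; pickle.dump(d,open(name,"wb"))
def load(name):
    import pickle; return pickle.load(open(name,"rb"))
E
python3 - <<'E'
from h import *
t=grab("top");s=grab("side");save(t,"t0");save(s,"s0")
crop(t["pixels"],200,160,440,260,3,"pics/tc.png")
crop(s["pixels"],230,140,430,300,4,"pics/sc.png")
for n,d,u,v,z in [("cov",t,243,219,.03),("cov",s,287,182,.03),("bore",t,376,191,.12),("bore",s,352,222,.12)]: print(n,onz(d,u,v,z))
E
```

```text
cov [0.46986197 0.34938474 0.03      ]
cov [0.46745149 0.33141047 0.03      ]
bore [ 0.55123352 -0.11742949  0.12      ]
bore [ 0.53382051 -0.10728301  0.12      ]
```

View pics/tc.png

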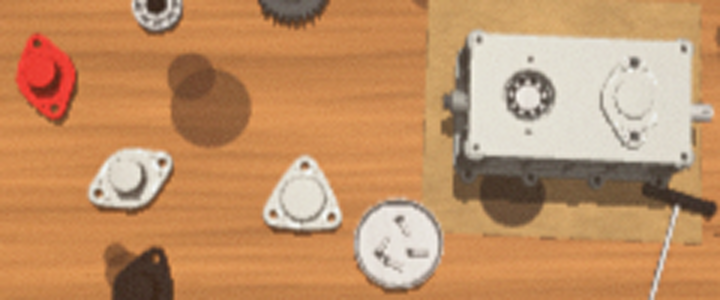

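View pics/sc.png

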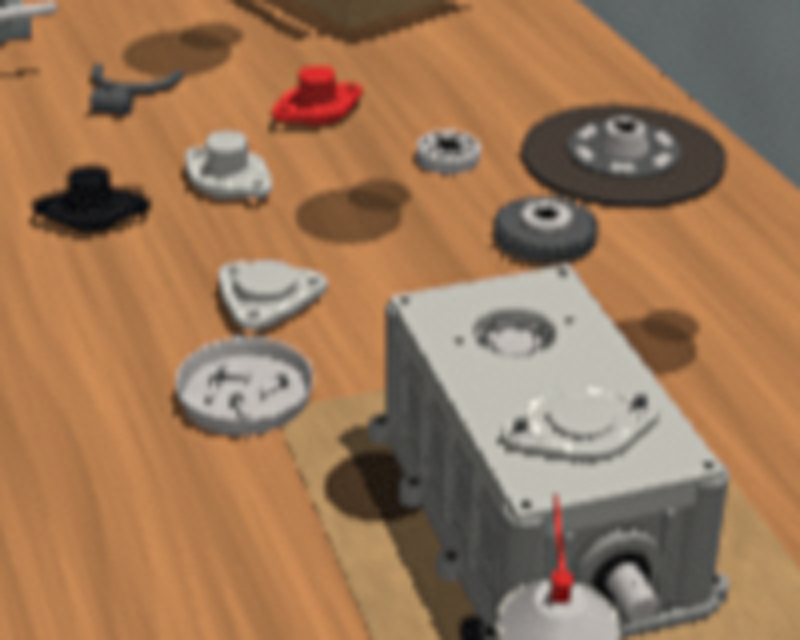

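```bash
python3 - <<'E'
from h import *
t=load("t0");s=load("s0")
T=lambda x,y:ray(t,200+(x-1)/3,160+(y-1)/3)
S=lambda x,y:ray(s,230+(x-1.5)/4,140+(y-1.5)/4)
for n,a,b in [("bosstop",(127,170),(227,140)),("hole near +y?",(530,59),(569,320)),("hole2",(528,131),(459,341)),("bore",(528,95),(514,330)),("corner",(475,38),(564,271)),("corner2",(475,150),(403,299))]:
    print(n,*tri(T(*a),S(*b)))
g=lambda x,y:(200+(x-1)/3,160+(y-1)/3)
a=onz(t,*g(157,159),.018);b=onz(t,*g(98,191),.018)
print(a,b,(a+b)/2,np.linalg.norm(a-b),np.degrees(np.arctan2(*(b-a)[1::-1])))
a=onz(t,*g(530,59),.12);b=onz(t,*g(528,131),.12)
print(a,b,(a+b)/2,np.linalg.norm(a-b),np.degrees(np.arctan2(*(b-a)[1::-1])))
st=read_state();Rm=R.from_rotvec(st["tcp_rot"]).as_matrix();print(Rm.round(3))
E
```

```text
bosstop [0.47414285 0.34964232 0.05119042] [np.float64(0.002744836436566159), np.float64(0.002744836436566127)]
hole near +y? [ 0.59080416 -0.11933282  0.12238342] [np.float64(0.00044816177346334554), np.float64(0.00044816177346326857)]
hole2 [ 0.50791407 -0.11454231  0.12143706] [np.float64(0.0006972474873637931), np.float64(0.0006972474873638499)]
bore [ 0.54936052 -0.11588575  0.12154212] [np.float64(0.00045222487330196773), np.float64(0.0004522248733019701)]
corner [ 0.61667294 -0.057772    0.12052912] [np.float64(3.1455111944785537e-05), np.float64(3.14551119447395e-05)]
corner2 [ 0.48785336 -0.05455751  0.12338408] [np.float64(0.00067541875796632), np.float64(0.0006754187579662383)]
[0.49413497 0.31959996 0.018     ] [0.45586999 0.38979299 0.018     ] [0.47500248 0.35469648 0.018     ] 0.0799454173332694 118.59654499746748
[ 0.59176328 -0.11984544  0.12      ] [ 0.50881708 -0.11496552  0.12      ] [ 0.55029018 -0.11740548  0.12      ] 0.08308962723664691 176.63303754192506
[[-0.919  0.394 -0.   ]
 [ 0.394  0.919 -0.001]
 [ 0.    -0.001 -1.   ]]
```

Rough positions: cover at (0.474, 0.352) with its ears at 118.6°, and bore at (0.550, −0.117, 0.12) with its ear line at 176.6°. The heights and the 42 mm hole radius agree with the text. I'm moving above the cover to look with the wrist camera, jaws across the ears.

```bash
python3 -m crank '-297 -164 30 0 0 0.667 0;-297 -164 30 0 0 0.667 0;-297 -164 30 0 0 0.667 0;-297 -164 30 0 0 0.667 0;-297 -164 30 0 0 0.667 0;-297 -164 30 0 0 0.667 0;-297 -164 30 0 0 0.667 0;-297 -164 30 0 0 0.667 0;-297 -164 30 0 0 0.667 0'
python3 - <<'E'
from h import *
d=grab("wrist");save(d,"w1")
cv2.imwrite("pics/w1.png",d["pixels"][:,:,::-1])
crop(d["pixels"],220,190,420,340,4,"pics/w1c.png")
s=read_state();print(s["tool_pos"],R.from_rotvec(s["tcp_rot"]).as_matrix().round(3),s["time"],s["q"])
E
```

```text
time: 1.38
tool_pos: [0.4736, 0.3538, 0.2014]
tcp_rot: [-1.602, -2.702, -0.001]
wrist_force: [-0.5, -0.3, -0.8]
width: 1.0
[0.47354915 0.35382847 0.20139298] [[-0.48   0.877 -0.   ]
 [ 0.877  0.48   0.   ]
 [ 0.     0.    -1.   ]] 1.425 [5.99415902e-01 1.27221757e-01 1.82215456e+00 2.66977240e-04
 1.19205263e+00 9.85998047e-02]
```

View pics/w1.png

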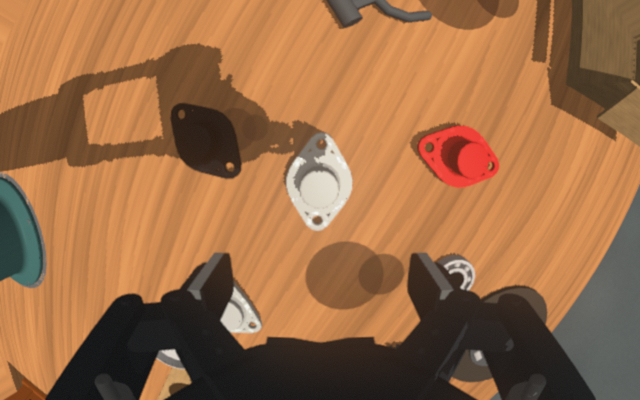

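View pics/w1c.png

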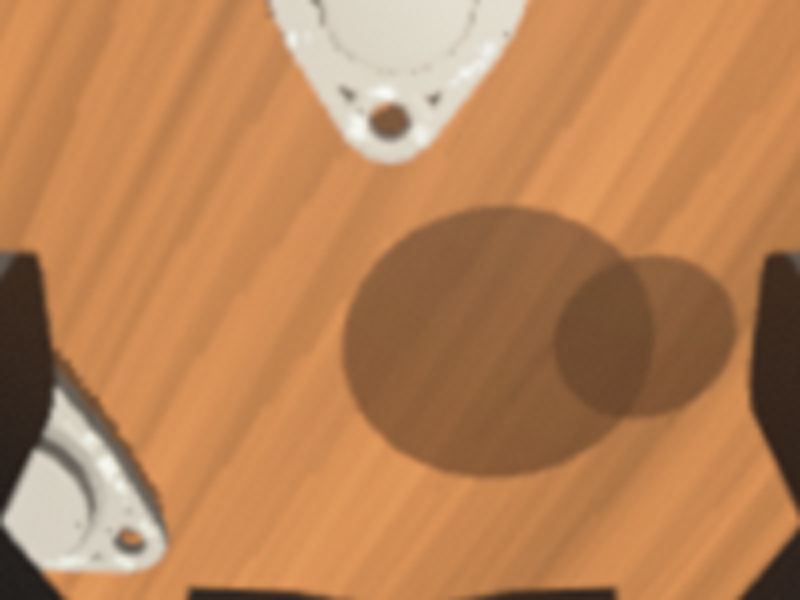

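The wrist view shows the cover with its boss top at about (319,188) and ear holes at (321,143) and (317,220). The jaws lie across the ears. I'll enlarge the saved frame and take a second view from lower down.

```bash
python3 -m crank '0 0 60 0 0 0 0;0 0 60 0 0 0 0;0 0 60 0 0 0 0'
python3 - <<'E'
from h import *
d=load("w1"); crop(d["pixels"],260,125,380,240,5,"pics/w1d.png")
d=grab("wrist");save(d,"w2")
crop(d["pixels"],240,110,400,260,5,"pics/w2d.png")
s=read_state();print(s["tool_pos"],s["time"],proj(d,[.474,.353,.048]))
E
```

```text
time: 1.8
tool_pos: [0.4742, 0.3535, 0.1422]
tcp_rot: [1.603, 2.702, 0.001]
wrist_force: [0.2, -0.4, 0.9]
width: 1.005
[0.4751208  0.35393188 0.14335872] 1.85 [320.67339591 206.84795518]
```

View pics/w1d.png

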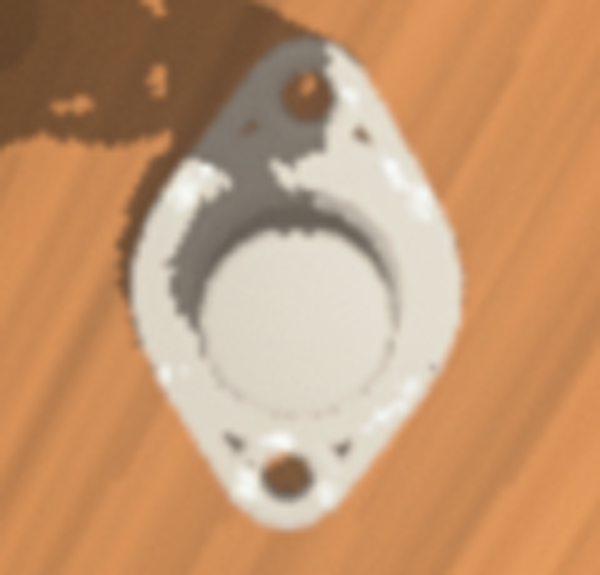

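View pics/w2d.png

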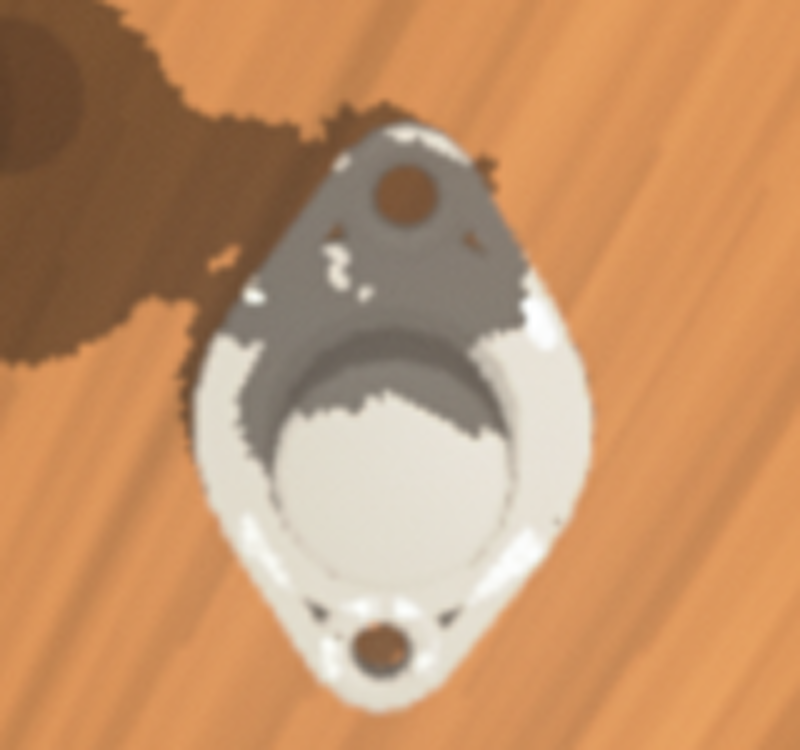

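```bash
python3 - <<'E'
from h import *
d1=load("w1");d2=load("w2");t=load("t0");s=load("s0")
A=lambda x,y:(260+(x-2)/5,125+(y-2)/5)
B=lambda x,y:(240+(x-2)/5,110+(y-2)/5)
P=lambda x,y:(200+(x-1)/3,160+(y-1)/3)
Q=lambda x,y:(230+(x-1.5)/4,140+(y-1.5)/4)
print("boss w1w2",tri(ray(d1,*A(298.5,321)),ray(d2,*B(392,473))))
print("boss w1w2 side",tri(ray(d1,*A(298.5,321)),ray(d2,*B(392,473)),ray(s,*Q(227,140))))
for d,f,c,h1,h2 in [(d1,A,(298.5,321),(307,95),(287,476)),(d2,B,(392,473),(406,195),(382,650))]:
    a=onz(d,*f(*h1),.018);b=onz(d,*f(*h2),.018)
    print(onz(d,*f(*c),.048),a,b,(a+b)/2,np.linalg.norm(a-b),np.degrees(np.arctan2(*(a-b)[1::-1])))
print("h1",tri(ray(d1,*A(307,95)),ray(d2,*B(406,195))),tri(ray(d1,*A(287,476)),ray(d2,*B(382,650))))
st=read_state();print(st["tool_pos"],R.from_rotvec(st["tcp_rot"]).as_matrix().round(4))
E
```

```text
boss w1w2 (array([0.47266032, 0.35149735, 0.03802671]), [np.float64(0.0002863032949453813), np.float64(0.0002863032949456013)])
boss w1w2 side (array([0.47170985, 0.35389806, 0.04884783]), [np.float64(7.205817249176635e-05), np.float64(0.0007648055072146141), np.float64(0.0007357355253612392)])
[0.47181794 0.35365228 0.048     ] [0.45326182 0.39127897 0.018     ] [0.48985036 0.31524655 0.018     ] [0.47155609 0.35326276 0.018     ] 0.08437802541486418 115.69792358786155
[0.47107619 0.35390872 0.048     ] [0.45333052 0.39124444 0.018     ] [0.48980218 0.31528367 0.018     ] [0.47156635 0.35326406 0.018     ] 0.08426280630191163 115.64743483762553
h1 (array([0.45311855, 0.39155267, 0.02174222]), [np.float64(2.271310910358584e-05), np.float64(2.2713109103509333e-05)]) (array([0.48995325, 0.31501643, 0.01726085]), [np.float64(1.3608349735041497e-05), np.float64(1.3608349735086173e-05)])
[0.4751208  0.35393188 0.14335872] [[-4.792e-01  8.777e-01  2.400e-03]
 [ 8.777e-01  4.792e-01  1.600e-03]
 [ 3.000e-04  2.800e-03 -1.000e+00]]
```

The two wrist views and the side camera agree: cover axis at (0.4715, 0.3534), boss top z ≈ 0.049, holes 84.3 mm apart, ears at 115.7°. I'll descend over the boss.

```bash
python3 -m crank '1.3 -2.4 40 0 0 0.05 0;1.3 -2.4 80 0 0 0.05 0;1.3 -2.4 105 0 0 0.05 0;1.3 -2.4 118 0 0 0.05 0;1.3 -2.4 118 0 0 0.05 0;1.3 -2.4 118 0 0 0.05 0' 80
python3 - <<'E'
from h import *
d=grab("wrist");save(d,"w3")
cv2.imwrite("pics/w3.png",d["pixels"][:,:,::-1])
E
```

```text
time: 2.6
tool_pos: [0.4729, 0.3537, 0.0252]
tcp_rot: [1.67, 2.659, 0.005]
wrist_force: [0.3, -0.5, -0.3]
width: 0.997
```

View pics/w3.png

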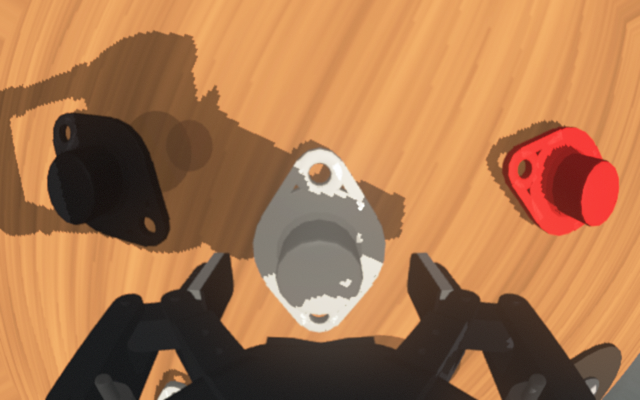

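The boss is centred between the open jaws (boss at about x=320, jaws at 225 and 420). Closing.

```bash
python3 -m crank '0 0 0 0 0 0 200;0 0 0 0 0 0 255;0 0 0 0 0 0 255;0 0 0 0 0 0 255;0 0 0 0 0 0 255;0 0 0 0 0 0 255;0 0 0 0 0 0 255' 80
python3 - <<'E'
from h import *
d=grab("wrist");save(d,"w4")
cv2.imwrite("pics/w4.png",d["pixels"][:,:,::-1])
print(read_state()["wrist_force"],read_state()["width"]*85,read_state()["tool_pos"])
E
```

```text
time: 3.52
tool_pos: [0.4721, 0.3531, 0.0242]
tcp_rot: [1.671, 2.66, 0.002]
wrist_force: [0.9, -1.0, 6.0]
width: 0.442
[-0.78386076  0.7094556   4.86456657] 37.73291527251662 [0.47215064 0.3531528  0.02417141]
```

View pics/w4.png

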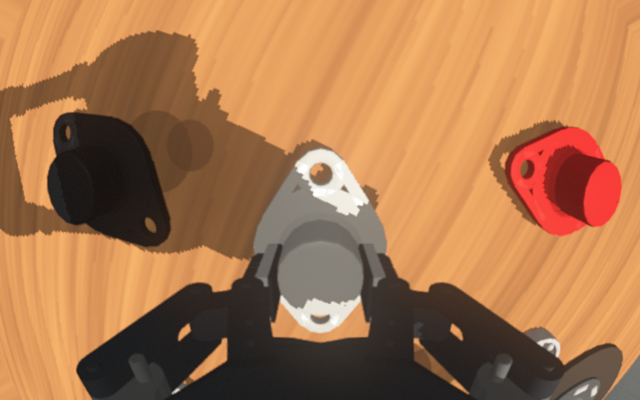

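The grip is holding at a reading of about 38 mm on the 40 mm boss. I'll lift straight up.

```bash
python3 -m crank '0 0 -15 0 0 0 255;0 0 -50 0 0 0 255;0 0 -100 0 0 0 255;0 0 -150 0 0 0 255;0 0 -195 0 0 0 255;0 0 -206 0 0 0 255;0 0 -206 0 0 0 255;0 0 -206 0 0 0 255'
python3 - <<'E'
from h import *
d=grab("wrist");save(d,"w5")
cv2.imwrite("pics/w5.png",d["pixels"][:,:,::-1])
s=read_state();print(s["wrist_force"],s["width"]*85,s["tool_pos"],R.from_rotvec(s["tcp_rot"]).as_matrix().round(4))
E
```

```text
time: 4.58
tool_pos: [0.47, 0.3517, 0.2261]
tcp_rot: [-1.67, -2.658, 0.007]
wrist_force: [0.3, 0.2, -2.5]
width: 0.442
[ 0.0047146  -0.75131266 -2.86092084] 37.24012840078816 [0.47003489 0.3516717  0.22605534] [[-4.341e-01  9.009e-01 -4.400e-03]
 [ 9.009e-01  4.341e-01 -3.100e-03]
 [-9.000e-04 -5.300e-03 -1.000e+00]]
```

View pics/w5.png

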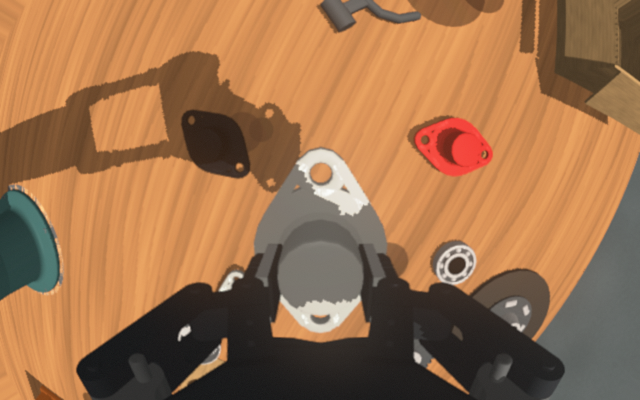

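The cover is lifted and held level, with about 2.8 N of weight and one ear hole visible at (321,173). Now I'm moving beyond the bore with the final yaw, so the wrist camera can see the open bore ahead of the held cover.

```bash
python3 -m crank '-40 -3 0 0 0 -0.1 255;-90 -8 0 0 0 -0.22 255;-145 -13 0 0 0 -0.34 255;-200 -18 0 0 0 -0.46 255;-255 -22 0 0 0 -0.58 255;-310 -27 0 0 0 -0.70 255;-365 -32 0 0 0 -0.82 255;-415 -36 0 0 0 -0.93 255;-465 -40 0 0 0 -1.02 255;-495 -43 0 0 0 -1.063 255;-506 -44 0 0 0 -1.063 255;-506 -44 0 0 0 -1.063 255;-506 -44 0 0 0 -1.063 255;-506 -44 0 0 0 -1.063 255'
python3 - <<'E'
from h import *
d=grab("wrist");save(d,"w6")
cv2.imwrite("pics/w6.png",d["pixels"][:,:,::-1])
s=read_state();print(s["wrist_force"],s["width"]*85,s["tool_pos"],s["q"],R.from_rotvec(s["tcp_rot"]).as_matrix().round(4))
d=grab("side");save(d,"s6");crop(d["pixels"],240,100,440,250,4,"pics/s6.png")
E
```

```text
time: 6.38
tool_pos: [0.6513, -0.1209, 0.2293]
tcp_rot: [-0.09, -3.14, -0.0]
wrist_force: [0.1, -0.8, -2.5]
width: 0.441
[-0.22526991  0.24480171 -2.03994116] 37.5949604915916 [ 0.65135374 -0.12100063  0.22945751] [-2.21361314e-01  2.41575556e-01  1.63498764e+00  1.86176675e-04
  1.26496133e+00 -1.73474232e+00] [[-9.983e-01  5.740e-02  1.000e-04]
 [ 5.740e-02  9.983e-01  2.000e-04]
 [-1.000e-04  2.000e-04 -1.000e+00]]
```

View pics/w6.png

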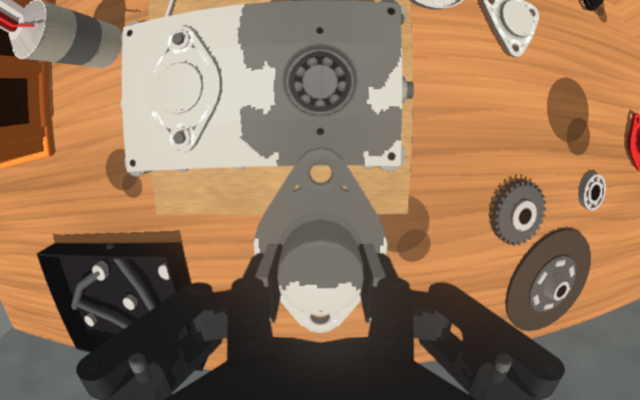

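View pics/s6.png

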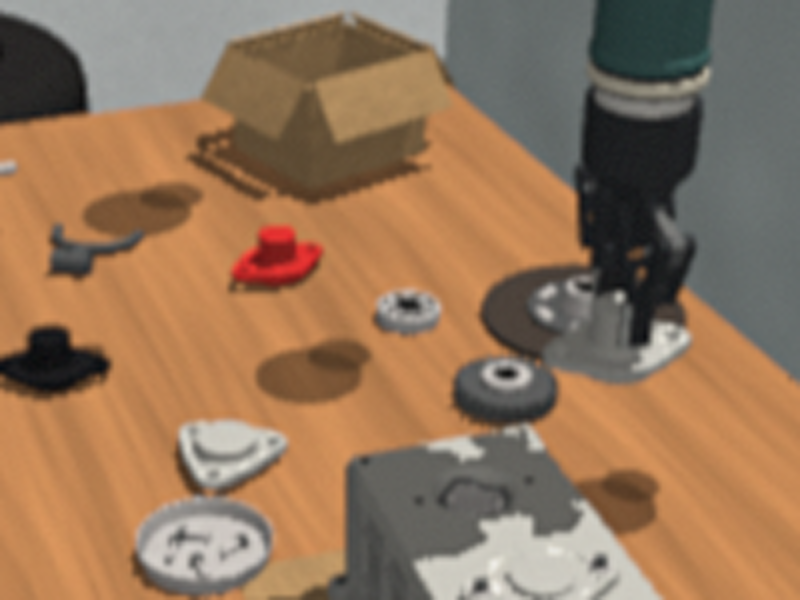

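The wrist view shows the bore at about (320,80), its tapped holes at (320,30) and (320,131), and the held cover's ear hole at (321,173). I'll enlarge both.

```bash
python3 - <<'E'
from h import *
d=load("w6"); crop(d["pixels"],260,15,380,145,5,"pics/w6a.png"); crop(d["pixels"],240,140,400,335,4,"pics/w6b.png")
E
```

```text
(no output)
```

View pics/w6a.png

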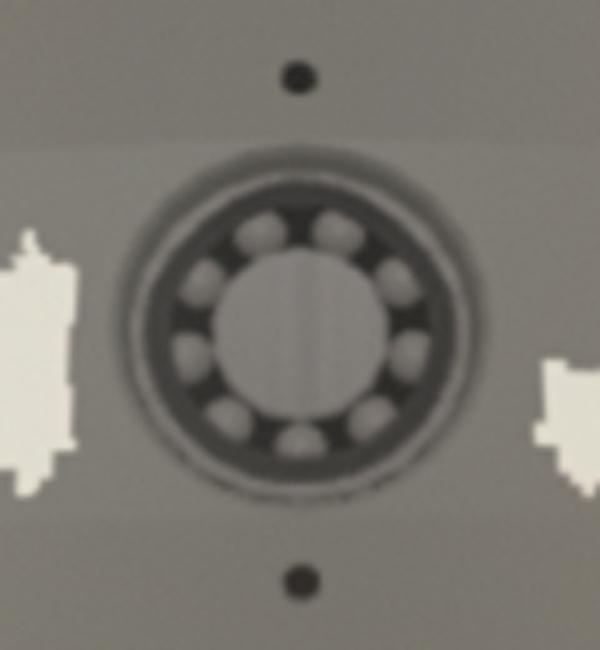

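View pics/w6b.png

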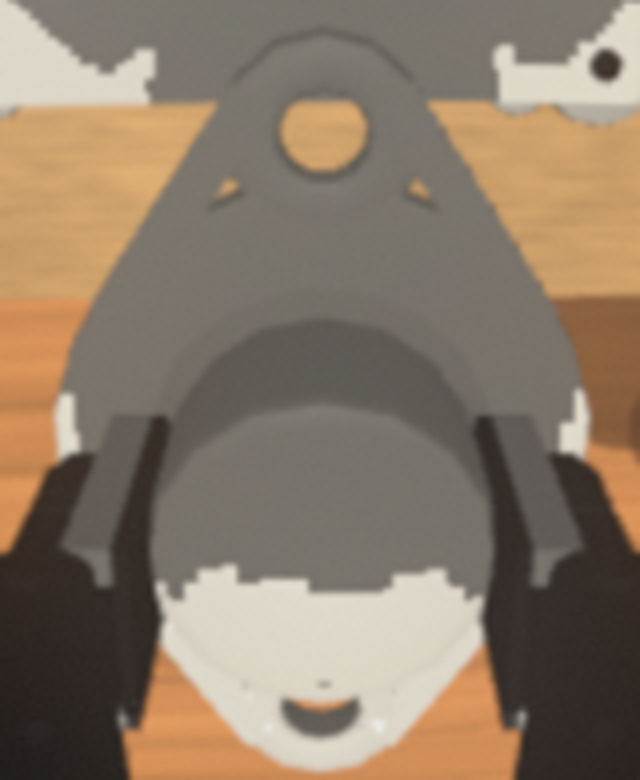

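```bash
python3 - <<'E'
from h import *
d=load("w6"); M=np.array(d["tool_from_camera"]); W=d["c2w"]
dt=dict(d); dt["c2w"]=M
F=lambda x,y:(240+(x-1.5)/4,140+(y-1.5)/4)
A=lambda x,y:(260+(x-2)/5,15+(y-2)/5)
print("ear1",onz(dt,*F(323.5,136),.0055)); print("ear2 x",onz(dt,*F(320.5,705),.0055)); print("boss",onz(dt,*F(322.5,554),-.0245))
for z in (.0045,.0065): print(z,onz(dt,*F(323.5,136),z))
hz=.2293-.12
a=onz(dt,*A(299,77),hz);b=onz(dt,*A(301.5,582),hz);print(a,b,(a+b)/2,np.linalg.norm(a-b),"angle",np.degrees(np.arctan2((a-b)[1],(a-b)[0])))
print("bore rim",onz(dt,*A(300.5,326),hz))
a=onz(d,*A(299,77),.12);b=onz(d,*A(301.5,582),.12);print("world",a,b,(a+b)/2)
# with top cam/side original
E
```

```text
ear1 [ 0.04380753 -0.00069425  0.0055    ]
ear2 x [-0.03950466 -0.00108153  0.0055    ]
boss [ 0.00343664 -0.00080249 -0.0245    ]
0.0045 [ 0.04398952 -0.00069506  0.0045    ]
0.0065 [ 0.04362554 -0.00069344  0.0065    ]
[ 0.14434172 -0.00150926  0.1093    ] [ 0.06011396 -0.00110496  0.1093    ] [ 0.10222784 -0.00130711  0.1093    ] 0.08422872108611336 angle -0.27502201070698096
bore rim [ 0.10196612 -0.00126503  0.1093    ]
world [ 0.50704402 -0.11406823  0.12      ] [ 0.59117387 -0.11850725  0.12      ] [ 0.54910895 -0.11628774  0.12      ]
```

The wrist and top/side measurements of the bore agree to about 1 mm: (0.549, −0.1165). Relative to the held cover, the move is about +100 mm in tool x, −0.5 mm in y and −0.5° of yaw. I'll go to about 10 mm above the face and check.

```bash
python3 -m crank '45 -0.3 0 0 0 -0.009 255;85 -0.5 10 0 0 -0.009 255;100 -0.5 35 0 0 -0.009 255;100 -0.5 60 0 0 -0.009 255;100 -0.5 75 0 0 -0.009 255;100 -0.5 75 0 0 -0.009 255;100 -0.5 75 0 0 -0.009 255'
python3 - <<'E'
from h import *
s=read_state();print(s["wrist_force"],s["tool_pos"])
d=grab("wrist");save(d,"w7");crop(d["pixels"],200,100,440,340,3,"pics/w7.png")
d=grab("side");save(d,"s7");crop(d["pixels"],300,160,420,260,6,"pics/s7.png")
d=grab("top");save(d,"t7");crop(d["pixels"],320,140,460,240,5,"pics/t7.png")
E
```

```text
time: 7.35
tool_pos: [0.5527, -0.1169, 0.1553]
tcp_rot: [0.078, 3.139, -0.001]
wrist_force: [0.5, -0.4, -1.8]
width: 0.438
[ 0.49934557 -0.41502527 -1.82442905] [ 0.55266668 -0.11694181  0.1553078 ]
```

View pics/w7.png

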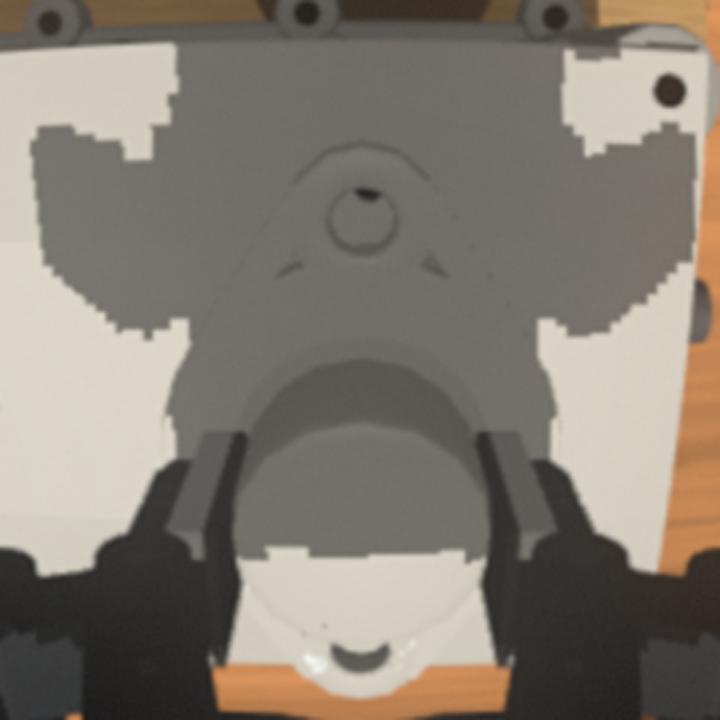

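View pics/s7.png

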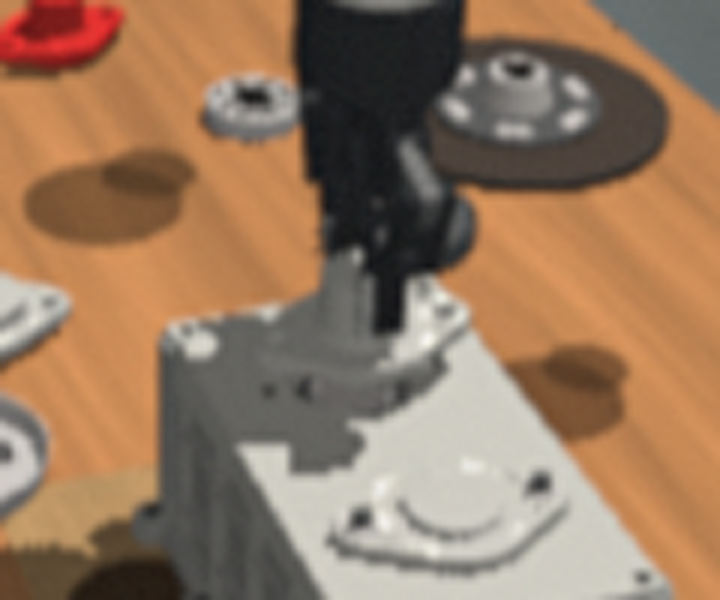

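View pics/t7.png

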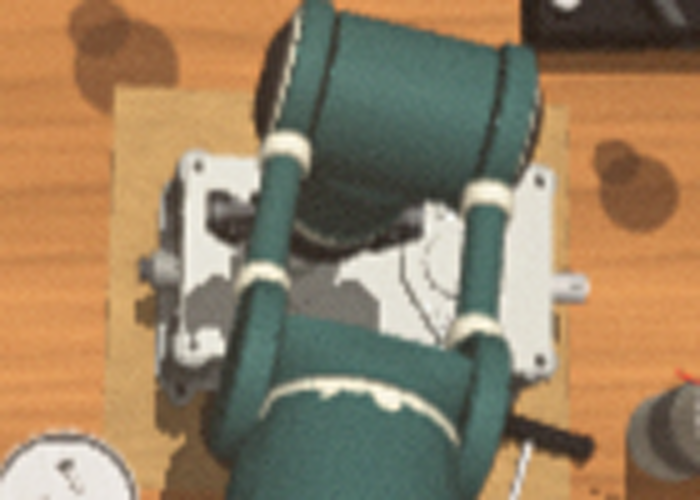

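```bash
python3 - <<'E'
from h import *
d=load("w7");crop(d["pixels"],295,140,350,195,12,"pics/w7z.png")
d["c2w"]=np.array(d["tool_from_camera"])
for h in (.034,.036): # face tool z
  for x in (40,42,44): print(h,x,proj(d,[x/1000,-.0007,h]))
  print("ear",proj(d,[.0438,-.0007,.0055]))
d6=load("w6");crop(d6["pixels"],295,145,350,200,12,"pics/w6z.png")
E
```

```text
0.034 40 [320.44148707 171.29596131]
0.034 42 [320.44258409 167.89075045]
0.034 44 [320.44365081 164.47329701]
ear [320.47597713 173.65366254]
0.036 40 [320.43962102 170.71023169]
0.036 42 [320.44069622 167.34102393]
0.036 44 [320.44174185 163.95996604]
ear [320.47597713 173.65366254]
```

View pics/w7z.png

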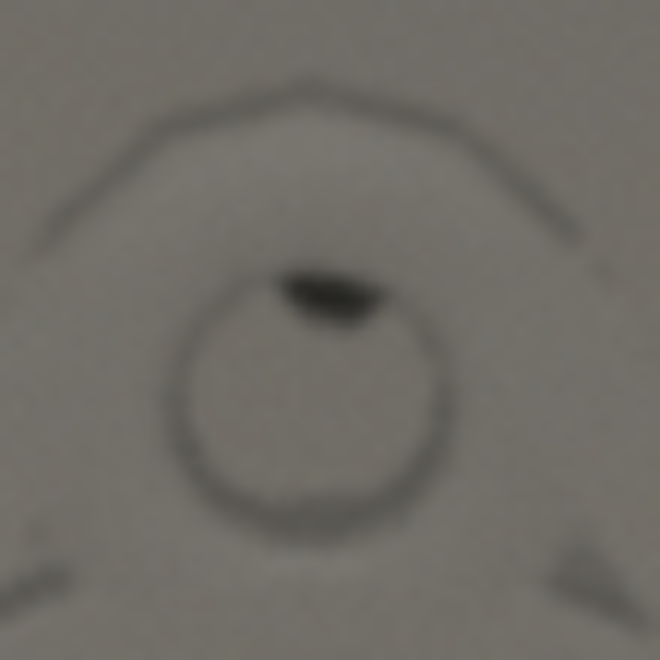

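View pics/w6z.png

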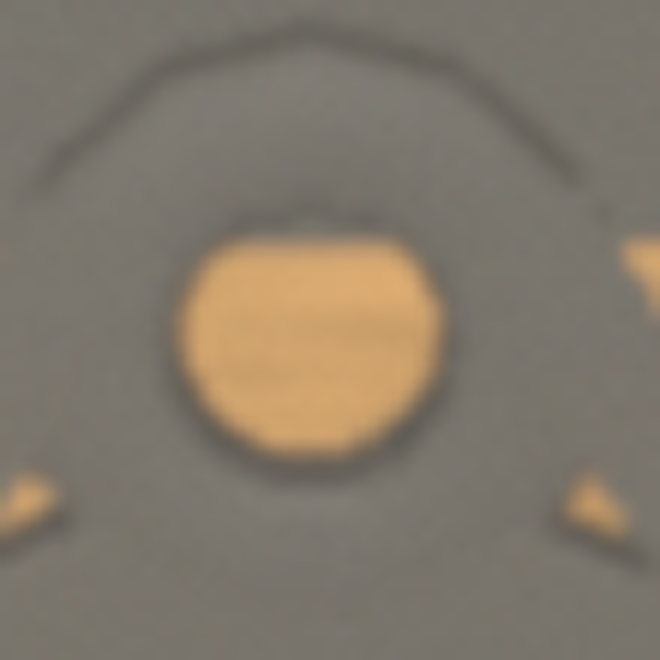

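Through the ear hole, the tapped hole appears offset by about +1.4 mm in tool x and +1.3 mm in tool y. The measured TCP shows the same shortfall from the commanded move. I'll correct for it and start down gently.

```bash
python3 -m crank '1.3 1.2 0 0 0 0 255;1.3 1.2 0 0 0 0 255;1.3 1.2 0 0 0 0 255'
python3 - <<'E'
from h import *
s=read_state();print(s["wrist_force"],s["tool_pos"])
d=grab("wrist");save(d,"w8");crop(d["pixels"],295,140,350,195,12,"pics/w8z.png")
E
```

```text
time: 7.88
tool_pos: [0.5504, -0.1156, 0.1544]
tcp_rot: [0.078, 3.14, -0.0]
wrist_force: [-0.2, 0.5, -3.4]
width: 0.445
[-0.15857087  0.49849799 -3.43628395] [ 0.55042454 -0.11558812  0.15437698]
```

View pics/w8z.png

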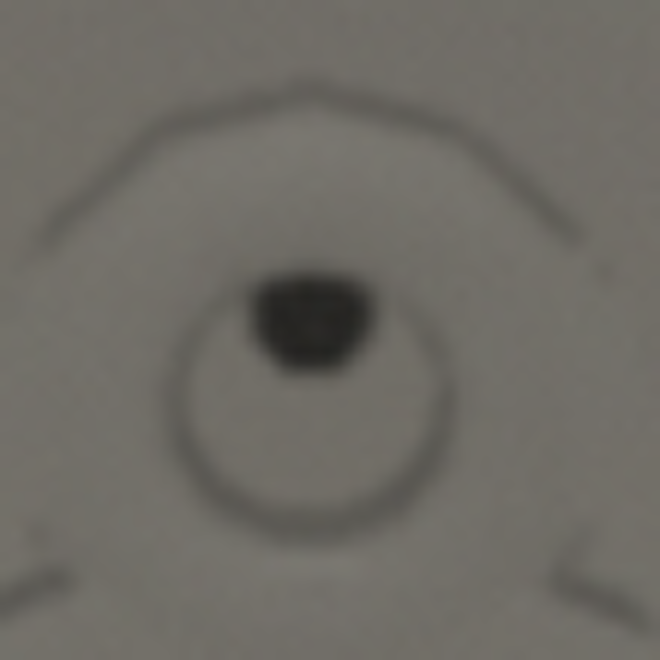

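Lateral alignment is now right: the tapped hole is centred at crop x≈311 in the ear hole, and x is within about 0.7 mm. Going down until the spigot enters the bore.

```bash
python3 -m crank '-0.5 0 3 0 0 0 255;-0.5 0 6 0 0 0 255;-0.5 0 9 0 0 0 255;-0.5 0 11 0 0 0 255;-0.5 0 13 0 0 0 255;-0.5 0 13 0 0 0 255'
```

```text
time: 8.68
tool_pos: [0.5508, -0.1156, 0.1411]
tcp_rot: [-0.078, -3.14, -0.0]
wrist_force: [-0.3, -0.2, -1.9]
width: 0.444
```

```bash
python3 -m crank '0 0 1 0 0 0 255;0 0 2 0 0 0 255;0 0 3 0 0 0 255;0 0 3 0 0 0 255;0 0 3 0 0 0 255'; python3 -m crank '0 0 1 0 0 0 255;0 0 2 0 0 0 255;0 0 2 0 0 0 255;0 0 2 0 0 0 255'
```

```text
time: 9.3
tool_pos: [0.5511, -0.1156, 0.1386]
tcp_rot: [0.078, 3.14, -0.0]
wrist_force: [-0.7, -0.1, -0.2]
width: 0.444
time: 9.8
tool_pos: [0.5511, -0.1156, 0.1366]
tcp_rot: [0.078, 3.14, -0.0]
wrist_force: [-0.5, -0.1, 2.8]
width: 0.441
```

The spigot is in and the spring has been touched (force has gone from −2.8 to +2.8 N, with no side load). Continuing to flush.

```bash
python3 -m crank '0 0 0.5 0 0 0 255;0 0 1 0 0 0 255;0 0 1 0 0 0 255;0 0 1 0 0 0 255'; python3 -m crank '0 0 0.5 0 0 0 255;0 0 1 0 0 0 255;0 0 1 0 0 0 255;0 0 1 0 0 0 255'
```

```text
time: 10.3
tool_pos: [0.5511, -0.1157, 0.1355]
tcp_rot: [0.078, 3.14, -0.0]
wrist_force: [-1.4, 0.8, 5.3]
width: 0.443
time: 10.8
tool_pos: [0.5511, -0.1156, 0.1348]
tcp_rot: [0.078, 3.14, -0.0]
wrist_force: [-2.8, 1.4, 6.6]
width: 0.443
```

```bash
python3 -m crank '0 0 0.5 0 0 0 255;0 0 0.5 0 0 0 255;0 0 0.5 0 0 0 255;0 0 0.5 0 0 0 255'; python3 -m crank '0 0 0.5 0 0 0 255;0 0 0.5 0 0 0 255;0 0 0.5 0 0 0 255;0 0 0.5 0 0 0 255'
python3 - <<'E'
from h import *
s=read_state();print(s["wrist_force"],s["torque"],s["tool_pos"],s["tcp_rot"])
d=grab("side");save(d,"s9");crop(d["pixels"],320,180,400,240,9,"pics/s9.png")
E
```

```text
time: 11.3
tool_pos: [0.5511, -0.1157, 0.1344]
tcp_rot: [0.078, 3.14, -0.0]
wrist_force: [-2.0, -0.1, 6.5]
width: 0.441
time: 11.8
tool_pos: [0.5511, -0.1157, 0.1342]
tcp_rot: [0.078, 3.14, -0.0]
wrist_force: [-4.4, 0.3, 8.1]
width: 0.442
[-4.36643128  0.34248076  8.05882918] [ 0.2453278   0.55877353 -0.01361309] [ 0.55109151 -0.1156501   0.13420056] [ 7.81533414e-02  3.14019559e+00 -1.89535844e-04]
```

View pics/s9.png

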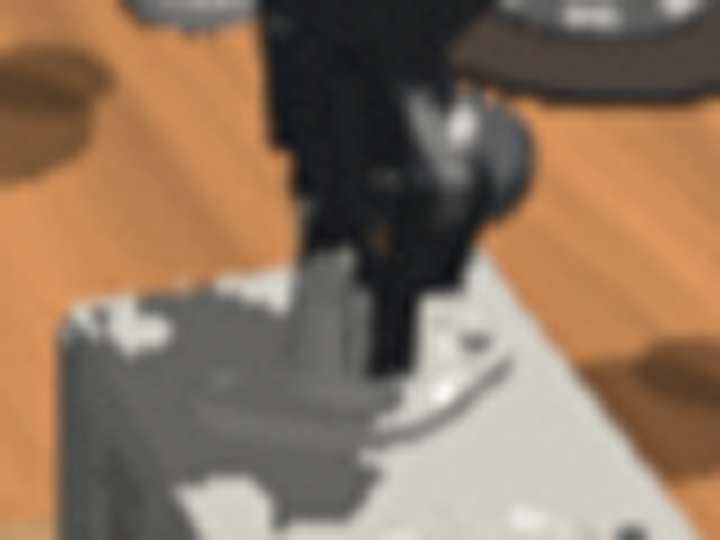

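The cover is nearly down. There is about −4 N of side load in world x, so the spigot is touching one wall of the bore. I'll relieve it with a small shift in tool x and carry on down.

```bash
python3 -m crank '0.5 0 0 0 0 0 255;0.5 0 0 0 0 0 255;0.5 0 0 0 0 0 255'; python3 -m crank '0 0 0.5 0 0 0 255;0 0 0.5 0 0 0 255;0 0 0.5 0 0 0 255;0 0 0.5 0 0 0 255'
```

```text
time: 12.22
tool_pos: [0.5511, -0.1157, 0.1342]
tcp_rot: [0.078, 3.139, -0.0]
wrist_force: [-1.9, 0.7, 7.7]
width: 0.44
time: 12.72
tool_pos: [0.5511, -0.1157, 0.1342]
tcp_rot: [0.078, 3.139, -0.0]
wrist_force: [-2.8, 1.6, 9.5]
width: 0.443
```

z no longer changes (0.1342) while the force rises, so the flange is on its stop. Raising the push to about 15 N.

```bash
python3 -m crank '0.4 0 0.5 0 0 0 255;0.4 0 1 0 0 0 255;0.4 0 1 0 0 0 255;0.4 0 1 0 0 0 255;0.4 0 1 0 0 0 255'; python3 -m crank '0 0 0 0 0 0 255;0 0 0 0 0 0 255;0 0 0 0 0 0 255'
```

```text
time: 13.35
tool_pos: [0.5511, -0.1157, 0.1341]
tcp_rot: [0.078, 3.138, -0.0]
wrist_force: [-4.6, 1.8, 13.3]
width: 0.44
time: 13.72
tool_pos: [0.5511, -0.1157, 0.1341]
tcp_rot: [0.078, 3.138, -0.0]
wrist_force: [-4.3, 1.5, 13.0]
width: 0.443
```

```bash
python3 -m crank '0.8 0.3 0.5 0 0 0 255;0.8 0.3 0.5 0 0 0 255;0.8 0.3 0.5 0 0 0 255;0.8 0.3 0.5 0 0 0 255'
python3 - <<'E'
from h import *
s=read_state();print(s["wrist_force"],s["torque"],s["tool_pos"],s["tcp_rot"])
d=grab("side");save(d,"s10");crop(d["pixels"],320,180,400,240,9,"pics/s10.png")
d=grab("wrist");save(d,"w10");crop(d["pixels"],200,100,440,340,3,"pics/w10.png")
E
```

```text
time: 14.22
tool_pos: [0.5511, -0.1157, 0.1341]
tcp_rot: [0.078, 3.136, -0.001]
wrist_force: [-3.0, 0.6, 14.2]
width: 0.445
[-3.02381877  0.62316083 14.15756036] [0.33858092 0.57942669 0.02749956] [ 0.55112597 -0.11568193  0.13412648] [ 7.81456956e-02  3.13636966e+00 -1.37715370e-03]
```

View pics/s10.png

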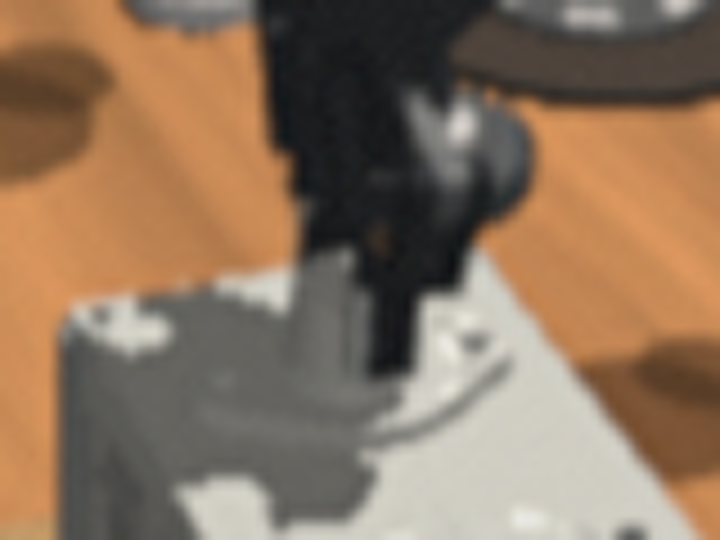

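View pics/w10.png

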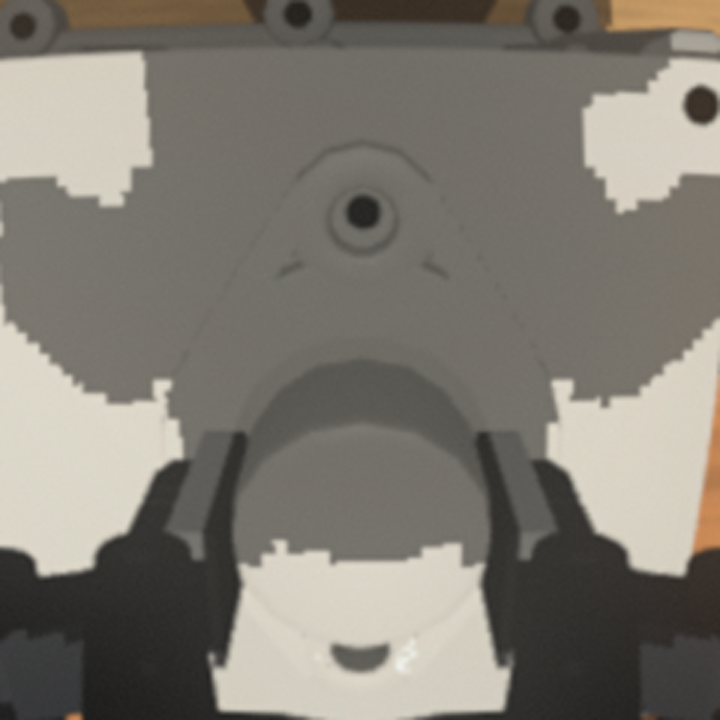

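The wrist view shows the tapped hole centred inside the ear hole at crop (363,212), and the side view shows the flange down on the face. My x shifts have tilted the tool by about 4 mrad, so I'll straighten it.

```bash
python3 -m crank '0 0 0.2 0 0.004 0 255;0 0 0.2 0 0.004 0 255;0 0 0.2 0 0.004 0 255;0 0 0.2 0 0.004 0 255'
python3 - <<'E'
from h import *
s=read_state();print(s["wrist_force"],s["torque"],s["tool_pos"],s["tcp_rot"])
E
```

```text
time: 14.82
tool_pos: [0.5511, -0.1157, 0.1341]
tcp_rot: [0.078, 3.14, -0.001]
wrist_force: [-4.0, 0.1, 15.7]
width: 0.446
[-4.04842819  0.05026731 15.69302214] [ 0.37912842  0.63315817 -0.00631679] [ 0.55105317 -0.11567041  0.13411003] [ 7.83386538e-02  3.14042404e+00 -1.15294969e-03]
```

The tool is vertical again with a push of 15.7 N. Now I'll hold steady.

```bash
for i in 1 2; do python3 -m crank '0 0 0 0 0 0 255;0 0 0 0 0 0 255;0 0 0 0 0 0 255;0 0 0 0 0 0 255;0 0 0 0 0 0 255;0 0 0 0 0 0 255;0 0 0 0 0 0 255;0 0 0 0 0 0 255;0 0 0 0 0 0 255;0 0 0 0 0 0 255;0 0 0 0 0 0 255;0 0 0 0 0 0 255;0 0 0 0 0 0 255;0 0 0 0 0 0 255;0 0 0 0 0 0 255;0 0 0 0 0 0 255;0 0 0 0 0 0 255;0 0 0 0 0 0 255'; done
python3 - <<'E'
from h import *
d=grab("wrist");crop(d["pixels"],200,100,440,340,3,"pics/w11.png")
f=[]
for i in range(8):
    grab("top"); s=read_state(); f.append(s["wrist_force"])
print(np.round(f,1).tolist(),s["tool_pos"],s["time"])
E
```

```text
time: 17.08
tool_pos: [0.5511, -0.1157, 0.1341]
tcp_rot: [0.078, 3.14, -0.001]
wrist_force: [-3.6, 1.2, 15.9]
width: 0.44
time: 19.32
tool_pos: [0.5511, -0.1157, 0.1341]
tcp_rot: [0.078, 3.14, -0.001]
wrist_force: [-3.4, 0.0, 15.2]
width: 0.442
[[-3.2, 0.9, 15.6], [-3.4, -0.2, 15.3], [-4.1, 0.8, 14.8], [-4.4, 1.6, 14.9], [-3.8, 1.5, 13.8], [-4.2, 1.5, 15.2], [-4.3, -0.3, 15.2], [-4.4, 1.7, 14.8]] [ 0.55106817 -0.11565682  0.13412172] 19.775
```

View pics/w11.png

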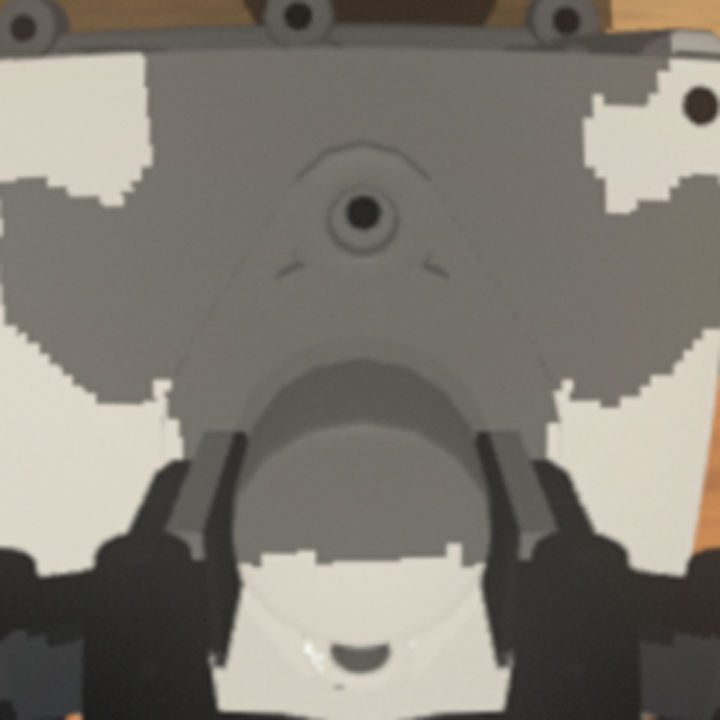

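The push has been steady at about 15 N for almost 5 s, with z constant. The wrist view shows the tapped hole centred in the ear hole at crop (363,212). Handing in while still holding.

```bash
python3 -c "
from workcell import job; print(job.finish_job())"
```

```text
the job is handed in; nothing more can be done
None
```

The cover is in the bore with its flange down on the housing. The arm is still gripping it and pushing with about 15 N. I had held that push for almost five seconds when I handed the job in, at about 20 s on the robot's clock.

- **Fit:** the TCP stopped at z = 0.1341 m while the force kept rising. The point where the spring first pushed back puts flush at about 0.134 m, so the two agree.
- **Ears:** the last wrist picture shows one tapped hole centred in its ear hole. The other ear hole was partly hidden behind the boss, so I couldn't check it directly.
- **Push:** it read 13.8 to 15.9 N during the hold, and the tool stayed still and upright.
- **Not perfect:** a side load of about 4 N remained in x, so the spigot probably rests lightly against the bore wall. Shifting the arm to relieve it tilted the tool by about 4 mrad. I straightened the tool and left the side load.
- **Other parts:** I didn't touch any of them on purpose, but I took no last picture of the whole bench to confirm it.

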